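Seat a flat bar in the welding jig and snap the toggle clamp shut

TASK

Slide the flat steel bar along its channel in the welding jig until it is fully home, with the sprung pin of the end stop pushed right in, but do not ram the stop. Then push the toggle clamp's lever over until it snaps shut and its pad holds the bar down there. Be gentle on the lever, and leave the other things on the bench where they are.

Things in the scene. Friction and masses are not known exactly. Their poses are not given: they have to be found in the camera images.
- jig: Welding jig bolted to the bench, a dark steel plate 12 mm thick. Origin at bench height on the centre line of the bar's channel; jig z up, y along the channel to the end stop, x across. The plate spans jig x -105 to 65, y -175 to 155 mm; the bar lies on its top. Two guide rails (8 mm high, 14 wide, inner faces 34 mm apart) run from jig y -50 to 100 mm; before that the plate is open.
- stop: End stop block on the jig, 50 x 22 x 34 mm, origin under its centre, face to the bar at jig y 130 mm. From it a brass screw with a sprung pin in its head points at the bar, 19.5 mm over the bench. The screw is set anew each time and not measured: a bar fully home ends somewhere 1 to 23 mm before the face, its end flat on the screw head. Never press the screw with over 25 N.
- stop_pin (a joint): The sprung pin in the stop screw's head: 0 = out, 0.005 m = pushed in flush with the head, where the bar is stopped. Its spring is very light (about 0.5 N), less than the bar's friction on the plate, so the bar stays where it is left.
- bar_center (a point): The loose flat steel bar, 30 wide (x) x 160 long (y) x 12 mm thick, about 0.45 kg; this point is at its middle, half-way up. It lies flat on the jig's plate about along jig y, its front part between the rails, its rear end on the open plate, some centimetres short of the stop. Sliding it takes about 2 to 5 N.
- clamp_lever (a joint): Toggle clamp's lever, rad: 0 = open (leans 0.5 rad to jig -x, arm and pad raised), about 1 = shut (leans 0.5 rad to +x, rubber pad on the bar). Over-centre: resists with 6 to 10 N at the tip, less towards the middle (0.5), then snaps over by itself and holds the bar with some 10 N. Pivot along jig y at jig x -55, y 35 mm, 55 mm above the bench. Never press it with over 25 N.
- lever_tip (a point): Centre of the top end of the clamp's lever, 100 mm from its pivot. The lever's rubber grip is 22 mm wide (along jig y) and 15 mm thick and takes the last 62 mm of the lever. To close, it is pushed towards jig +x.
- hammer: Bystander: hammer lying beyond the jig.
- screwdriver: Bystander: screwdriver lying beyond the jig.
- wrench: Bystander: spanner lying to the left of the jig, past the end stop.
- c_clamp: Bystander: C-clamp lying to the right of the jig.
- die_grinder: Bystander: die grinder, a cylinder 60 mm thick and 250 mm long, lying on the right of the bench.
- square: Bystander: engineer's square, about 15 mm high, lying just to the right of the jig.
- mug: Bystander: mug 95 mm high, at the far left of the bench.
Things that resemble listed ones, but are neither listed nor needed, are in the scene too. What is shaped like the part that bears bar_center but blue, pink or yellow is not meant.

How it is judged:
By the outcome, as a careful person would: the job done as asked, in the order asked, and still so for the second after the job is handed in, with the robot touching nothing.
It also fails if it takes over 54 s, if anything falls off the work surface, if the arm or the gripper's body presses on something with over 40 N, if the wrist force passes 120 N, or if a joint passes its speed limit or range.

ROBOT

A 6-joint arm with a two-finger parallel gripper is mounted at the origin on the work surface. World frame = base frame: x ahead of the robot, y to its left, z up, the work surface at z = 0. Lengths are in m, angles in rad, forces in N, time in s.
With the tool pointing down it reaches from about 0.3 to 0.875 m from the base axis. Payload 4.2 kg.
Tool frame: the origin (TCP) lies between the finger pads; the fingertips stand 14 mm ahead of it and the grasp point (between the pads) lies 5 mm behind it; z points along the fingers, y is the line along which they close (so a half turn about z gives the same grasp; the last joint's range is limited). The gripper opens to 85 mm and grips with 20 to 120 N. Pads are 22 mm wide; open, the fingers measure 114 mm over their backs; the gripper's body (76 mm by 85 mm) begins 54 mm behind the grasp point. The pads swing forward as they close: fully open they stand 13 mm farther back than shut.
Start: joints at [1.158, 0.32, 1.565, -0, 1.257, -0.02], TCP at [0.22, 0.531, 0.245] pointing down, gripper open.
Joint ranges: [-3.11, 3.11], [-0.84, 2.01], [0.21, 2.61], [-1.34, 4.49], [0.05, 2.63], [-2.56, 2.56]. Speed limits (rad/s): [2.57, 2.57, 3.14, 3.14, 3.14, 3.14].

INTERFACE

Orientations are given as a unit quaternion [x, y, z, w].
In Python, from bench import ctrl gives the robot as it stands. Calls block until the motion is done:
- ctrl.reach(position, orientation): joint-space move of the TCP to a pose.
- ctrl.move_linear(position, rot=None, vel=0.15, threshold=None): straight line of the TCP; rot=None keeps the orientation; vel is the mean speed in m/s. With threshold (N) it stops when the force on the tool has changed by that much, and returns True; else False.
- ctrl.move_j(angles): joint-space move.
- ctrl.open() and ctrl.grab(): open the fingers fully, or close them until they stop; the grip force is fixed at half the most.
- ctrl.sleep(seconds).
- ctrl.ik(position, orientation): joint angles nearest the present ones, or None.
- ctrl.state(): the state.
- ctrl.get_image(name): name is "side" or "top"; returns a dict with "frame" (420x560x3 uint8, blue, green, red), "depth" (420x560 float32, m along the optical axis (not along the pixel's ray), 0 where there is no reading), "mtx" (3x3 intrinsics, pixels), "R" (3x3) and "t" (3): a world point X has camera coordinates R X + t. Camera axes: x right, y down, z forward; pixel columns grow to the right and rows downward; lengths in m; the calibration is good to about 2 mm. A picture is of the moment at which its call begins.
A pose or a line that the arm cannot do raises ctrl.PlanningError and nothing moves.
- ctrl.sign_off(): hands the job in; it is judged then, once.
The state is a dict: "time_s": time; "joints": joint angles; "joint_vel": joint speeds; "joint_efforts": joint torques, N m; "tcp_pos": TCP position; "tool_rot": TCP orientation; "contact_force": force on the tool from outside, world axes, zero at the start; "torque": the same for the moment, N m; "gripper_width": finger opening in m; "grasp_force": force on a finger pad.
Only numpy, scipy, OpenCV 4.12 (cv2) and the standard library are available. Lean on these libraries where they do the work, as an engineer would, in place of code of your own. Each camera call takes 0.05 s, during which the arm holds its last target. There are 200 camera calls.

## Working session

There is one attempt and no reset: what is moved stays moved. The work goes in short steps, each a Python script; the robot and the scene stay as the last script left them, time stands still between calls to the robot, and variables do not carry over. Pictures are saved under pics/ and viewed, at most 10 in all, crops included, and the job is handed in when it is done.

```bash
ls; mkdir -p pics; python3 - <<'E'
from bench import ctrl
import cv2,numpy as np
for n in("top","side"):
    d=ctrl.get_image(n); cv2.imwrite(f"pics/{n}0.png",d["frame"]); np.savez(f"{n}0.npz",**d)
    print(n,d["R"].round(3).tolist(),d["t"].round(3),d["mtx"].round(1).tolist())
E
```

```text
pics
top [[0.004, -1.0, 0.01], [-0.992, -0.005, -0.127], [0.127, -0.009, -0.992]] [-0.045  0.585  1.422] [[451.5, 0.0, 283.1], [0.0, 451.5, 209.0], [0.0, 0.0, 1.0]]
side [[-0.911, -0.412, -0.009], [-0.29, 0.657, -0.696], [0.293, -0.632, -0.718]] [0.474 0.26  1.588] [[495.9, 0.0, 274.2], [0.0, 495.9, 204.3], [0.0, 0.0, 1.0]]
```

View pics/top0.png

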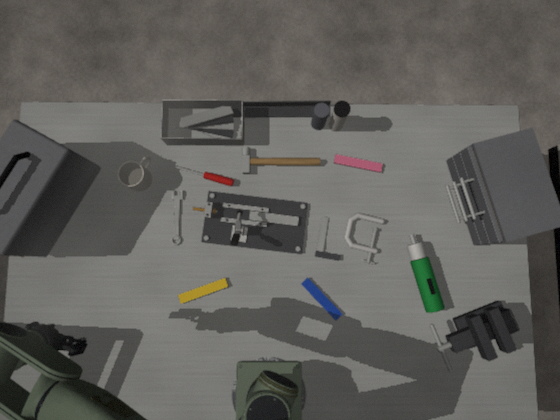

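View pics/side0.png

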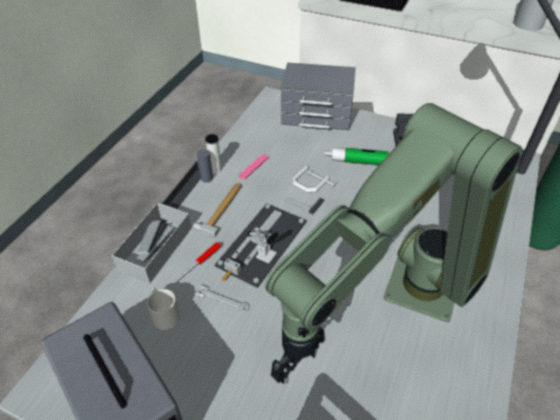

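```bash
cat > h.py <<'E'
import numpy as np,cv2
def proj(d,X): 
    c=d["R"]@np.asarray(X,float)+d["t"]; p=d["mtx"]@c; return p[:2]/p[2]
def unproj(d,uv,z):
    "pixel -> world point on the plane at height z"
    r=d["R"].T@np.linalg.solve(d["mtx"],[uv[0],uv[1],1.]); o=-d["R"].T@d["t"]
    return o+r*(z-o[2])/r[2]
def crop(d,name,c0,r0,c1,r1,k):
    cv2.imwrite(name,cv2.resize(d["frame"][r0:r1,c0:c1],None,fx=k,fy=k,interpolation=cv2.INTER_CUBIC))
E
python3 - <<'E'
from h import *
d=np.load("top0.npz"); crop(d,"pics/topc.png",190,180,320,265,6)
d2=np.load("side0.npz"); crop(d2,"pics/sidec.png",205,190,315,295,5)
g=cv2.cvtColor(d["frame"],cv2.COLOR_BGR2GRAY); m=np.zeros_like(g); m[185:260,195:312]=(g[185:260,195:312]<75)
m=cv2.morphologyEx(m,cv2.MORPH_CLOSE,np.ones((5,5)))
n,l,s,c=cv2.connectedComponentsWithStats(m); i=1+np.argmax(s[1:,4]); print(s[i])
ys,xs=np.where(l==i); r=cv2.minAreaRect(np.c_[xs,ys].astype(np.float32)); b=cv2.boxPoints(r); print(r)
P=np.array([unproj(d,p,.012) for p in b]); print(b.round(1),P.round(4)); print(np.linalg.norm(P-np.roll(P,1,0),axis=1), P.mean(0))
E
```

```text
[ 202  192  106   62 4136]
((254.82537841796875, 222.11488342285156), (101.40741729736328, 51.06557846069336), 6.76617431640625)
[[201.5 241.5]
 [207.5 190.8]
 [308.2 202.7]
 [302.2 253.4]] [[ 0.4802  0.2223  0.012 ]
 [ 0.6474  0.207   0.012 ]
 [ 0.6093 -0.1254  0.012 ]
 [ 0.4428 -0.1053  0.012 ]]
[0.32977594 0.16794085 0.33455838 0.16769652] [0.54495211 0.04964843 0.012     ]
```

View pics/topc.png

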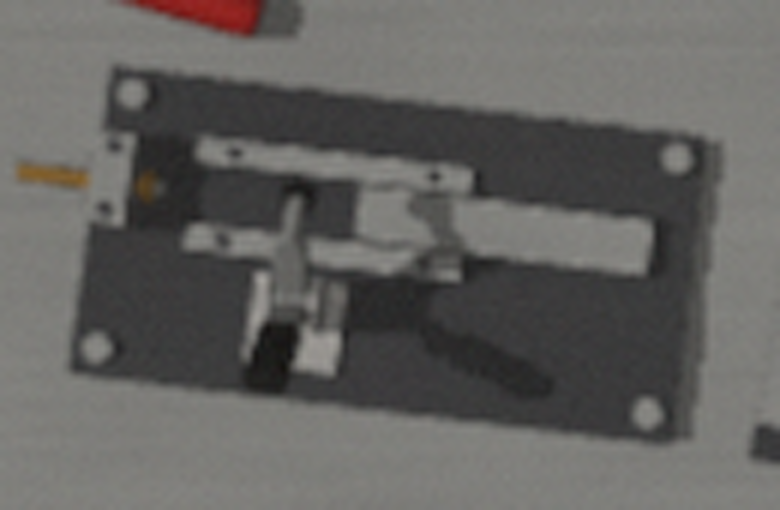

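View pics/sidec.png

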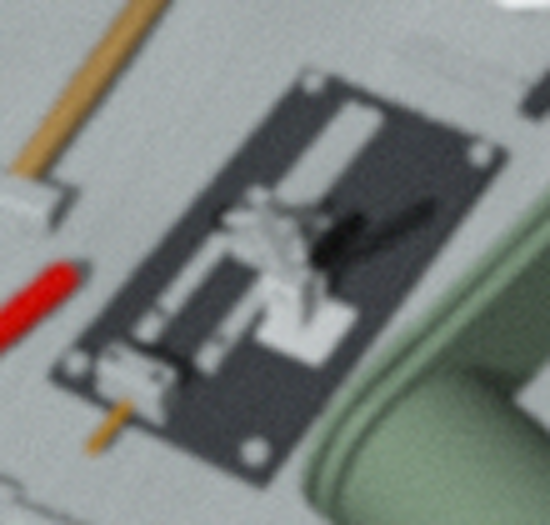

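```bash
cat >> h.py <<'E'
from scipy.spatial.transform import Rotation as Rot
YJ=np.array([.1138,.9935,0]); XJ=np.array([.9935,-.1138,0]); O=np.array([.566,.0573,0])
def J(x,y,z): return O+XJ*x/1e3+YJ*y/1e3+np.array([0,0,z/1e3])     # jig mm -> world m
def W(p): v=np.asarray(p)-O; return np.array([v@XJ,v@YJ,v[2]])*1e3   # world m -> jig mm
def down(s=1):
    y=s*YJ; z=np.array([0,0,-1.]); return Rot.from_matrix(np.c_[np.cross(y,z),y,z]).as_quat()
E
python3 - <<'E'
from h import *
from bench import ctrl
d=np.load("top0.npz")
q=lambda u,v,z:W(unproj(d,(190+u/6-.4,180+v/6-.4),z)).round(1)
print("bar rear",q(657,220,.024),q(645,275,.024),"front",q(360,185,.024),q(358,235,.024))
print("screw",q(147,187,.0195),"rails",q(474,180,.02),q(463,268,.02),q(197,150,.02),q(185,237,.02))
print("levertip",q(262,385,.143),"square",W(unproj(d,(318,235),.015)).round(1))
for s in(1,-1): 
    for p in (J(0,-170,150),J(-140,35,134)): print(s,np.round(ctrl.ik(p,down(s)),2))
E
```

```text
bar rear [  14.3 -151.5   24. ] [ -16.2 -148.5   24. ] front [14.2 10.8 24. ] [-13.    8.4  24. ]
screw [-1.00e-01  1.26e+02  1.95e+01] rails [ 24.7 -50.2  20. ] [-23.8 -50.1  20. ] [ 23.2 101.7  20. ] [-24.8 101.8  20. ]
levertip [-104.1   36.8  143. ] square [ -38.4 -220.    15. ]
1 [-0.22  0.37  1.75 -0.    1.03 -1.68]
1 [ 0.22  0.23  2.01 -0.    0.9  -1.24]
-1 [-0.22  0.37  1.75 -0.    1.03  1.46]
-1 [ 0.22  0.23  2.01 -0.    0.9   1.9 ]
```

```bash
python3 - <<'E'
from h import *
from bench import ctrl
def S(n): s=ctrl.state(); print(n,round(s["time_s"],2),W(s["tcp_pos"]).round(1),np.round(s["contact_force"],1),round(s["gripper_width"],4))
q=down(-1); S(0)
ctrl.grab(); ctrl.reach(J(0,-172,160),q); S("above")
print(ctrl.move_linear(J(-1,-172,45),q,vel=.12)); 
print(ctrl.move_linear(J(-1,-172,31),q,vel=.03,threshold=4)); S("down")
print(ctrl.move_linear(J(0,-88,31),q,vel=.04,threshold=12)); S("push1")
d=ctrl.get_image("top"); crop(d,"pics/top1.png",190,180,320,265,6)
E
```

```text
0 0.1 [-397.7  431.1  244.6] [ 0.3 -0.5 -0.1] 0.0854
above 3.44 [ 1.000e-01 -1.712e+02  1.601e+02] [0.3 0.7 0.6] 0.0001
False
False
down 5.17 [  -1.  -172.    30.8] [ 0.1  0.1 -0.9] 0.0004
False
push1 7.42 [ -0. -88.  31.] [-0.5 -2.1  1. ] 0.0002
```

View pics/top1.png

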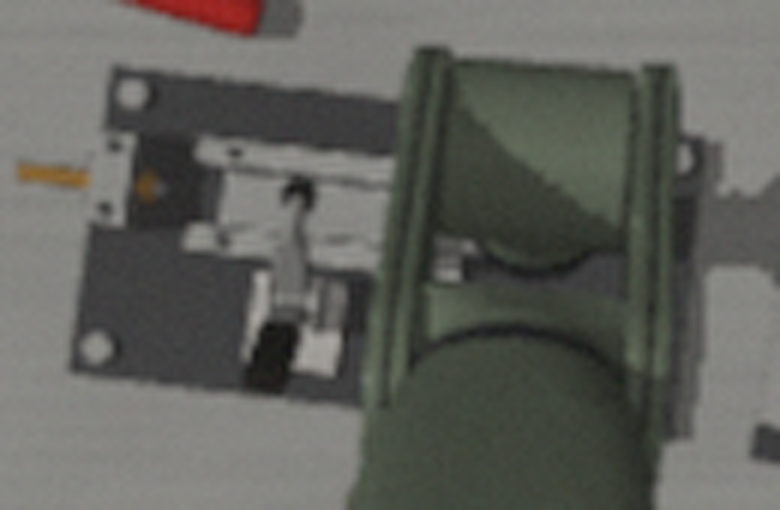

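The bar's front edge is at crop (220,200), about jig y 85, still straight between the rails; the brass screw head is at (147,187). Pushing on slowly with a force stop.

```bash
python3 - <<'E'
from h import *
from bench import ctrl
def S(n): s=ctrl.state(); print(n,round(s["time_s"],2),W(s["tcp_pos"]).round(1),np.round(s["contact_force"],1))
q=down(-1)
print(ctrl.move_linear(J(0,-68,31),q,vel=.03,threshold=7)); S("a")
print(ctrl.move_linear(J(0,-36,31),q,vel=.012,threshold=7)); S("b")
d=ctrl.get_image("top"); crop(d,"pics/top2.png",190,180,320,265,6)
E
```

```text
False
a 8.28 [  0.  -67.6  31. ] [-0.3  0.4  0.1]
True
b 10.02 [  0.4 -45.7  31.5] [-0.2 -1.1  3.9]
```

View pics/top2.png

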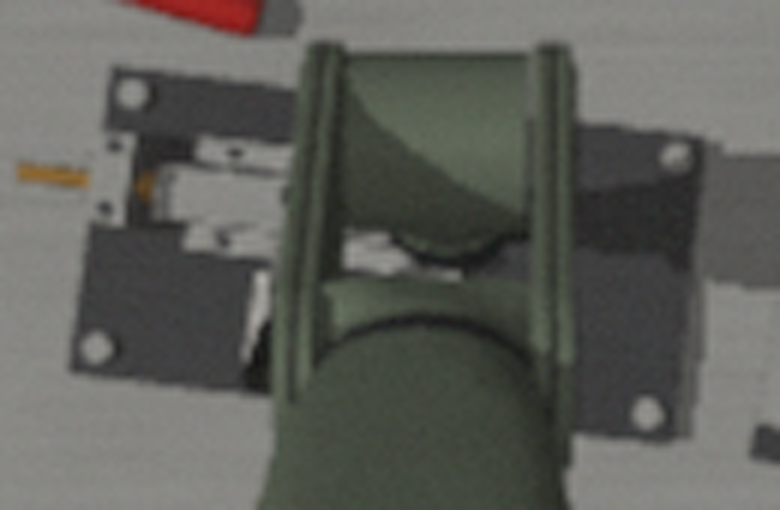

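The bar's front edge is at crop x≈155, touching the brass head (137–153). I'll re-push gently to confirm a hard stop.

```bash
python3 - <<'E'
from h import *
from bench import ctrl
def S(n): s=ctrl.state(); print(n,round(s["time_s"],2),W(s["tcp_pos"]).round(2),np.round(s["contact_force"],1))
q=down(-1); S(0)
y=W(ctrl.state()["tcp_pos"])[1]
for k in range(2):
    ctrl.move_linear(J(0,y-4,31),q,vel=.03); ctrl.sleep(.2); S("back")
    print(ctrl.move_linear(J(0,y+8,31),q,vel=.010,threshold=[8,10][k])); S("push")
ctrl.move_linear(J(0,y-8,31),q,vel=.03); ctrl.sleep(.2); S("back")
ctrl.move_linear(J(0,y-20,31),q,vel=.1)
ctrl.move_linear(J(0,-100,200),q,vel=.2)
ctrl.reach(J(-170,35,200),q); S("up")
d=ctrl.get_image("top"); crop(d,"pics/top3.png",205,195,265,235,13)
f=lambda n:0
np.savez("top3.npz",**d)
E
```

```text
0 10.07 [  0.42 -45.74  31.51] [ 0.  -0.   4.6]
back 10.53 [  0.53 -49.21  31.41] [0.6 2.2 5.2]
True
push 11.21 [  0.44 -45.69  31.54] [ 0.  -0.8  4.6]
back 11.71 [  0.51 -49.39  31.37] [0.4 1.1 5. ]
True
push 12.4 [  0.46 -45.67  31.55] [-0.9 -2.2  3.3]
back 13.03 [ -0.17 -53.8   30.77] [0.5 0.7 0.3]
up 15.18 [-168.96   35.    199.99] [ 0.8 -0.6  0.3]
```

View pics/top3.png

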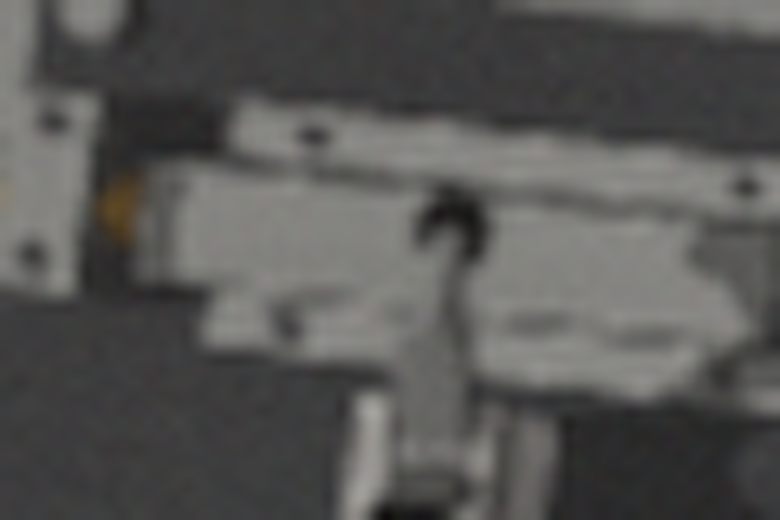

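The bar front is at crop x≈138 (jig y ≈120), but the TCP travel implies ~127: the fingertips evidently slid up over the bar's rear edge (z +0.5 mm, Fz 5 N). I'll push again with the tips lower, found by touching the plate.

```bash
python3 - <<'E'
from h import *
from bench import ctrl
def S(n): s=ctrl.state(); print(n,round(s["time_s"],2),W(s["tcp_pos"]).round(2),np.round(s["contact_force"],1))
for n in("top0","top3"):
    d=np.load(n+".npz"); g=d["frame"].astype(np.float32)
    for y in range(106,132,2):
        u=proj(d,J(0,y,21)); print(n,y,cv2.getRectSubPix(g[:,:,0].copy(),(1,1),tuple(map(float,u)))[0,0].round(),cv2.getRectSubPix(g[:,:,2].copy(),(1,1),tuple(map(float,u)))[0,0].round())
q=down(-1)
ctrl.reach(J(0,-85,120),q)
ctrl.move_linear(J(0,-85,40),q,vel=.12)
print(ctrl.move_linear(J(0,-85,20),q,vel=.015,threshold=4)); S("touch")
E
```

```text
top0 106 42.0 42.0
top0 108 43.0 43.0
top0 110 44.0 44.0
top0 112 42.0 42.0
top0 114 46.0 47.0
top0 116 55.0 58.0
top0 118 63.0 68.0
top0 120 67.0 75.0
top0 122 56.0 77.0
top0 124 45.0 79.0
top0 126 35.0 82.0
top0 128 36.0 84.0
top0 130 39.0 82.0
top3 106 129.0 133.0
top3 108 129.0 133.0
top3 110 127.0 130.0
top3 112 112.0 115.0
top3 114 98.0 101.0
top3 116 85.0 88.0
top3 118 86.0 90.0
top3 120 85.0 93.0
top3 122 70.0 90.0
top3 124 55.0 88.0
top3 126 39.0 87.0
top3 128 39.0 87.0
top3 130 41.0 84.0
True
touch 17.84 [-8.000e-02 -8.501e+01  2.605e+01] [ 0.2 -0.4  4.3]
```

```bash
python3 - <<'E'
from h import *
from bench import ctrl
def S(n): s=ctrl.state(); print(n,round(s["time_s"],2),W(s["tcp_pos"]).round(2),np.round(s["contact_force"],1))
q=down(-1)
ctrl.move_linear(J(0,-85,27.2),q,vel=.03); 
ctrl.move_linear(J(0,-62,27.2),q,vel=.05,threshold=6); S("near")
print(ctrl.move_linear(J(0,-38,27.2),q,vel=.012,threshold=9)); S("push")
ctrl.sleep(.2); S("rest"); y=W(ctrl.state()["tcp_pos"])[1]
ctrl.move_linear(J(0,y-3,27.2),q,vel=.03); S("back")
print(ctrl.move_linear(J(0,y+8,27.2),q,vel=.012,threshold=11)); S("push")
ctrl.move_linear(J(0,y-15,27.2),q,vel=.06); S("back")
d=ctrl.get_image("top"); g=d["frame"].astype(np.float32)
for y in range(108,132,2):
    u=proj(d,J(0,y,21)); print(y,*[cv2.getRectSubPix(g[:,:,c].copy(),(1,1),tuple(map(float,u)))[0,0].round() for c in(0,2)])
E
```

```text
near 18.7 [-5.000e-02 -6.173e+01  2.719e+01] [-0.  -0.4 -0.5]
True
push 19.77 [ -0.07 -52.18  27.02] [-0.  -2.2  2.6]
rest 19.98 [ -0.1  -52.13  26.93] [-0.3 -2.9  3.9]
back 20.23 [ -0.47 -55.09  26.84] [-0.3  0.6  0.8]
True
push 20.77 [ -0.25 -52.2   26.9 ] [ 0.4 -2.9  3.1]
back 21.18 [ -0.14 -67.57  27.07] [-0.6  0.6 -0.4]
108 134.0 138.0
110 131.0 135.0
112 118.0 121.0
114 104.0 107.0
116 90.0 93.0
118 90.0 94.0
120 89.0 96.0
122 75.0 94.0
124 58.0 91.0
126 40.0 89.0
128 39.0 90.0
130 42.0 88.0
```

Same hard stop, jig y −52.2, in both pushes: the bar is home. Now the lever.

```bash
python3 - <<'E'
from h import *
from bench import ctrl
def S(n): s=ctrl.state(); print(n,round(s["time_s"],2),W(s["tcp_pos"]).round(2),np.round(s["contact_force"],1))
q=down(-1)
ctrl.move_linear(J(0,-90,200),q,vel=.2)
ctrl.reach(J(-155,35,200),q)
ctrl.move_linear(J(-155,35,139),q,vel=.12); S("down")
for x in(-110,-95,-80,-70,-60):
    r=ctrl.move_linear(J(x,35,139),q,vel=.03,threshold=16); S((x,r))
    if r: break
ctrl.move_linear(J(-155,35,139),q,vel=.12)
ctrl.move_linear(J(-165,35,200),q,vel=.12); S("up")
for n in("top","side"):
    d=ctrl.get_image(n); np.savez(n+"4.npz",**d)
    crop(d,f"pics/{n}4.png",*((190,180,320,265,6) if n=="top" else (205,190,315,295,5)))
E
```

```text
down 23.73 [-154.03   34.86  139.23] [-0.3 -0.   0. ]
(-110, False) 25.38 [-113.17   34.56  138.69] [-8.2  1.7  6.4]
(-95, False) 26.02 [-95.58  34.83 138.88] [-4.3  0.4  4.1]
(-80, False) 26.68 [-79.52  35.08 138.89] [-0.7  0.8 -0.2]
(-70, False) 27.16 [-69.75  34.96 138.97] [-0.4  0.3 -0.4]
(-60, False) 27.64 [-59.92  34.96 138.91] [-1.3 -0.1 -0.2]
up 29.25 [-165.1    34.85  199.53] [-0.  -0.2 -0. ]
```

View pics/top4.png

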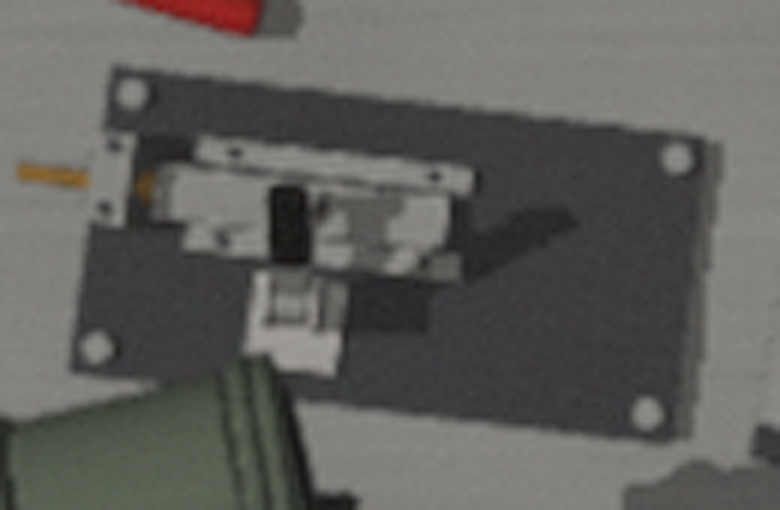

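The lever (black, crop (288,185)–(290,260)) now leans over the bar, and the brass head at (147,187) still meets the bar's end. A quick numeric check, then I hand in.

```bash
python3 - <<'E'
from h import *
d=np.load("top4.npz"); g=d["frame"].astype(np.float32)
for a in(.8,.9,1.0,1.1):
    t=a-.5; p=proj(d,J(-55+100*np.sin(t),35,55+100*np.cos(t))); print(a,((p-[190,180])*6).round())
for y in range(108,132,2):
    u=proj(d,J(0,y,21)); print(y,*[cv2.getRectSubPix(g[:,:,c].copy(),(1,1),tuple(map(float,u)))[0,0].round() for c in(0,2)])
for x in(-8,-4,0,4): # lever tip height from depth
    u=proj(d,J(x,35,143)).round().astype(int); Z=d["depth"][u[1],u[0]]
    c=np.linalg.solve(d["mtx"],[u[0],u[1],1])*Z; print(x,W(d["R"].T@(c-d["t"])).round(0))
E
```

```text
0.8 [283. 224.]
0.9 [286. 206.]
1.0 [289. 189.]
1.1 [292. 174.]
108 128.0 131.0
110 126.0 130.0
112 111.0 116.0
114 98.0 103.0
116 88.0 91.0
118 87.0 92.0
120 84.0 94.0
122 70.0 91.0
124 54.0 88.0
126 37.0 86.0
128 37.0 86.0
130 38.0 84.0
-8 [ -8.  36. 137.]
-4 [ -5.  36. 141.]
0 [16. 50. 13.]
4 [19. 47. 18.]
```

The lever tip is where it should be at about 1.0 rad, the bar's end hasn't moved, and the arm is clear.

```bash
python3 -c "
from bench import ctrl
print(ctrl.sign_off())"
```

```text
the job is handed in; nothing more can be done
None
```

The job is handed in: the bar was pushed gently to a repeatable hard stop (force trip at most 11 N), and its end is flush with the screw head in the camera image. The clamp lever snapped shut at about 1.0 rad (about 10 N at the readings), and no other bench item was approached or touched.

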